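Line up the counter goods by height on the display strip

TASK

Line up the four loose goods in order of height on the grey pads of the wooden display strip, one standing upright and centred on each pad: the shortest on the pad beside the yellow dot, then ever taller up to the tallest on the pad beside the blue dot. The goods are the roll of paper tape, the little blue ink pot, the black pocket stamp and the white carton that stand on the open table top to the right of the sticker racks.

Things in the scene. Friction and masses are not known exactly. Their poses are not given: they have to be found in the camera images.
- tape_roll: roll of paper tape lying flat, white top and gold striped side, 51 mm across, 18 mm high, solid. Origin at the centre of its underside, z up. Loose, 30 g.
- ink_pot: round ink pot, blue all over, lid too, 40 mm across, 45 mm high. Origin at the centre of its underside, z up. Loose, 60 g.
- pocket_stamp: black pocket stamp standing upright, 23 x 23 mm, 68 mm high. Origin at the centre of its underside, z up. x and y along its sides. Loose, 40 g.
- carton: slim plain white carton standing upright, 20 mm thick (its x axis) by 60 mm wide (its y axis), 99 mm high. It is the one that stands alone on the table; similar cartons in the wooden bin are not part of the job. Between the goods and the strip stand racked sticker packs up to 130 mm high. Origin at the centre of its underside, z up. Loose, 50 g.
- pad_a: one of four grey felt discs, 52 mm across, 2 mm thick, set on a wooden strip (265 x 100 x 8 mm, lying flat and fixed, long axis roughly along x). Origin on its centre at its underside, on the strip's top; its top face is 10 mm above the table. x axis along the row. The pads stand in a straight row a, b, c, d at 65 mm pitch along their x axis, this one at the end nearest the robot.
- pad_b: one of four grey felt discs, 52 mm across, 2 mm thick, set on a wooden strip (265 x 100 x 8 mm, lying flat and fixed, long axis roughly along x). Origin on its centre at its underside, on the strip's top; its top face is 10 mm above the table. x axis along the row. The pads stand in a straight row a, b, c, d at 65 mm pitch along their x axis, this one second from the robot.
- pad_c: one of four grey felt discs, 52 mm across, 2 mm thick, set on a wooden strip (265 x 100 x 8 mm, lying flat and fixed, long axis roughly along x). Origin on its centre at its underside, on the strip's top; its top face is 10 mm above the table. x axis along the row. The pads stand in a straight row a, b, c, d at 65 mm pitch along their x axis, this one third from the robot.
- pad_d: one of four grey felt discs, 52 mm across, 2 mm thick, set on a wooden strip (265 x 100 x 8 mm, lying flat and fixed, long axis roughly along x). Origin on its centre at its underside, on the strip's top; its top face is 10 mm above the table. x axis along the row. The pads stand in a straight row a, b, c, d at 65 mm pitch along their x axis, this one at the end farthest from the robot.
- yellow_dot: yellow painted dot, 22 mm across, 2 mm thick (top 10 mm above the table), fixed near one end of the wooden strip, 53 mm beside (to the -y side of) the row's end pad, pad_a or pad_d. Origin at the centre of its underside. It marks the end of the row for the shortest thing.
- blue_dot: blue painted dot, 22 mm across, 2 mm thick (top 10 mm above the table), fixed near one end of the wooden strip, 53 mm beside (to the -y side of) the row's end pad, pad_a or pad_d. Origin at the centre of its underside. It marks the end of the row for the tallest thing.
Mind the look-alikes: they are no part of the job. Of the things shaped like the ink_pot, the blue one is meant.

How it is judged:
By the outcome, as a careful person would: the job done as asked, in the order asked, and still so for the second after the job is handed in, with the robot touching nothing.
It also fails if it takes over 112 s, if anything falls off the work surface, if the arm or the gripper's body presses on something with over 40 N, if the wrist force passes 120 N, or if a joint passes its speed limit or range.

ROBOT

A 6-joint arm with a two-finger parallel gripper is mounted at the origin on a cart in front of the work surface, level with it; the furniture and walls round the work are solid. World frame = base frame: x ahead of the robot, y to its left, z up, the work surface at z = 0. Lengths are in m, angles in degrees, forces in N, time in s.
With the tool pointing down it reaches from about 0.35 to 0.875 m from the base axis. Payload 4.2 kg.
Tool frame: the origin (TCP) lies midway between the tips of the shut fingers; the grasp point (between the pads) lies 19 mm behind it (r.pinch_z is the distance from the TCP to the grasp point, in m); z points along the fingers, y is the line along which they close (so a half turn about z gives the same grasp; the last joint's range is limited). The gripper opens to 87 mm and grips with 3 to 60 N. Pads are 19 mm wide; open, the fingers measure 117 mm over their backs; the gripper's body (75 mm by 190 mm) begins 51 mm behind the grasp point.
Start: joints at [-54.683, 22.042, 0.453, 0, -68.411, -14.817], TCP at [0.219, -0.585, 0.223] pointing down, gripper open.
Joint ranges: [-179.83, 179.83], [-69.29, 118.12], [-61.27, 80.66], [-181.25, 117.63], [-171.15, -9.14], [-177.46, 177.46]. Speed limits (degrees/s): [159.86, 159.86, 180, 180, 180, 180].

INTERFACE

Orientations are given as a 3x3 rotation matrix whose columns are the frame's x, y, z axes.
In Python, from station import r, imaging, models gives the robot as it stands. The module is installed in compiled form; this text tells all that it offers.
- The arm moves only by the tool apply_moves, never from a script. Its argument "moves" is a list of rows, each a list of 2 entries, a list of its own where there are three numbers: the shift along the tool's x, y, z in m, then the turn about the tool's z in degrees. A call has 1 to 5 rows; each row shifts and turns the commanded pose from where the row before left it, along the tool's axes as they then stand; what a row does not reach is not made up. A row lasts 1/12 s, in which the tool goes at most 41.7 mm and 7.16 degrees, less where a joint would pass 70% of its speed; a pose out of reach is approached as far as the arm can. A call is refused whole if a number of a shift passes 0.0417 or a number of a turn 7.16, either way. A call with a gripper value outside its range is refused whole. "hand" is the finger opening in m, from 0 to 0.087, set as the call begins (left out, the last holds). The fingers move at their own pace and stop on an object; the grip force is fixed at half the most. Time passes only in rows, so rows that do not move let the fingers close. It gives the time, the measured TCP pose, the force, the opening and the grip force at its end, in the units of the state.
- r.sense(): the state, without advancing time (a new reading comes with each control period).
- imaging.capture(name): name is "scene" or "top"; returns a dict with "frame" (480x640x3 uint8, blue, green, red), "intrinsics" (3x3 intrinsics, pixels), "eye" and "orientation" of the camera in the world. Camera axes: x right, y down, z forward; pixel columns grow to the right and rows downward; lengths in m; the calibration is good to about 2 mm. A picture is of the moment at which its call begins. There is no depth.
- r.finish_job(): hands the job in; it is judged then, once.
Trained networks look in a picture, given as the dict that the camera call returned (one of the last four; its "shot" number tells which), for a name from the list of things; names that differ only in an ending like _2 or _b are one class to them, and where a whole thing is asked for, a point or a joint stands for the part that bears it (a point fixed in the world has none). Each returns a list of dicts, best first, with "confidence" (0 to 1); they miss things now and then, are a little off and sometimes report something else, mostly with a low value. They report only what shows in the picture. A call takes as long as a camera call. They do not tell look-alikes from the thing itself.
- models.cut_out(picture, target): "region" (480x640 bool, what is visible of it) and "extent" ([left, top, width, height] as shares, 0 to 1, of the picture: columns of its width, rows of its height, round what is visible of it).
- models.place_of(picture, target): "at" ([column, row] as shares, 0 to 1, of the picture: columns of its width, rows of its height: a listed point, or the origin of a listed thing).
The state is a dict: "time_s": time; "joints": joint angles; "joint_velocities": joint speeds; "effort": joint torques, N m; "tcp_pos": TCP position; "ee_rot": TCP orientation; "wrist_force": force on the tool from outside, world axes, zero at the start; "moment": the same for the moment, N m; "gripper_width": opening from 0.0 (shut) to 1.0 (fully open); "gripper_force": force on a finger pad.
Only numpy, scipy, OpenCV 4.12 (cv2) and the standard library are available. Lean on these libraries where they do the work, as an engineer would, in place of code of your own. Each camera call takes 0.05 s, during which the arm holds its last target. There are 200 camera calls.

## Working session

There is one attempt and no reset: what is moved stays moved. The work goes in short steps, Python scripts to look and compute and a tool call to move; the robot and the scene stay as the last step left them, time stands still between calls to the robot, and variables do not carry over. Pictures are saved under pics/ and viewed, at most 14 in all, crops included, and the job is handed in when it is done.

Besides the shell and the picture viewer there is one more tool, called after "Request:" as a command line: name --argument value ..., lists and objects as JSON in quotes. apply_moves: Moves the arm, as the interface text tells. Its arguments: {"type":"object","properties":{"moves":{"type":"array"},"hand":{"type":"number"}},"required":["moves"]}

```bash
mkdir -p pics
cat > h.py <<'E'
import numpy as np, cv2
from station import r, imaging, models
def ray(p,u,v):
    d=np.array(p["orientation"])@np.linalg.inv(np.array(p["intrinsics"]))@np.array([u,v,1.]); return np.array(p["eye"]),d
def at(p,u,v,z):
    e,d=ray(p,u,v); return e+d*(z-e[2])/d[2]
def proj(p,X):
    c=np.array(p["orientation"]).T@(np.array(X)-np.array(p["eye"])); q=np.array(p["intrinsics"])@c; return q[:2]/q[2]
E
python3 - <<'E'
from h import *
s=r.sense(); print(s["time_s"],s["tcp_pos"],np.round(s["ee_rot"],3).tolist())
for n in ["scene","top"]:
    p=imaging.capture(n); cv2.imwrite(f"pics/{n}0.png",p["frame"]); print(n,np.round(p["eye"],3),np.round(p["orientation"],2).tolist(),p["intrinsics"][0][0] if 1 else 0)
    for t,z in [("tape_roll",0),("ink_pot",0),("pocket_stamp",0),("carton",0),("pad_a",.008),("yellow_dot",.008),("blue_dot",.008)]:
        for d in models.place_of(p,t)[:5]:
            u,v=d["at"][0]*640,d["at"][1]*480
            print(t,round(d["confidence"],2),int(u),int(v),np.round(at(p,u,v,z)[:2],4))
E
```

```text
0.0 [ 0.21869117 -0.58483999  0.22144395] [[-0.937, -0.35, -0.001], [-0.35, 0.937, 0.002], [0.0, 0.002, -1.0]]
scene [-0.209  0.465  0.789] [[-0.45, -0.57, 0.68], [-0.89, 0.3, -0.33], [-0.01, -0.76, -0.65]] 473.21863689314
tape_roll 0.53 412 229 [ 0.5508 -0.1582]
ink_pot 0.61 374 249 [ 0.5286 -0.0314]
ink_pot 0.57 365 182 [ 0.7965 -0.1616]
ink_pot 0.57 432 274 [ 0.3909 -0.105 ]
pocket_stamp 0.56 440 258 [ 0.4271 -0.1574]
carton 0.76 392 272 [ 0.4392 -0.0245]
pad_a 0.9 272 326 [0.4129 0.2885]
pad_a 0.87 253 310 [0.4738 0.3089]
pad_a 0.64 240 292 [0.5375 0.3167]
pad_a 0.5 225 278 [0.5963 0.3341]
yellow_dot 0.6 242 265 [0.6208 0.2832]
blue_dot 0.53 289 314 [0.4258 0.2451]
top [0.41  0.113 1.149] [[-0.0, -0.98, 0.18], [-1.0, -0.01, -0.03], [0.03, -0.18, -0.98]] 511.29399592586856
tape_roll 0.68 423 264 [ 0.5505 -0.1503]
ink_pot 0.83 402 342 [ 0.3778 -0.0971]
ink_pot 0.82 429 155 [ 0.811  -0.1725]
ink_pot 0.68 373 268 [ 0.5407 -0.0356]
pocket_stamp 0.59 424 317 [ 0.4311 -0.1482]
carton 0.78 371 316 [ 0.4339 -0.0289]
pad_a 0.86 222 328 [0.407  0.2992]
pad_a 0.67 219 299 [0.47   0.3083]
pad_a 0.65 214 238 [0.6059 0.3245]
pad_a 0.64 220 266 [0.5425 0.3082]
yellow_dot 0.55 236 237 [0.6091 0.2734]
blue_dot 0.62 248 322 [0.4205 0.242 ]
```

View pics/scene0.png

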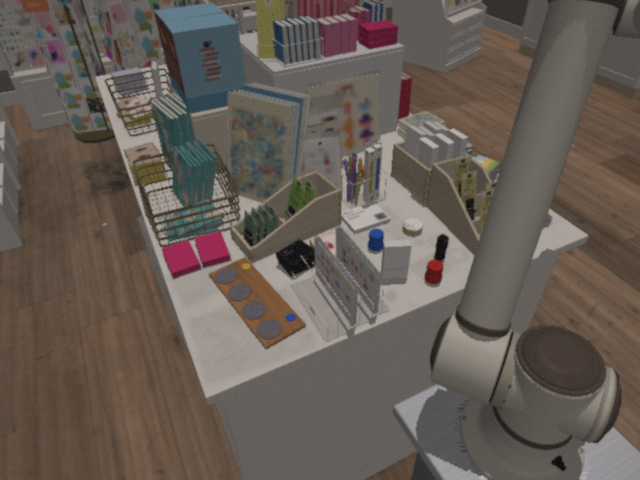

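View pics/top0.png

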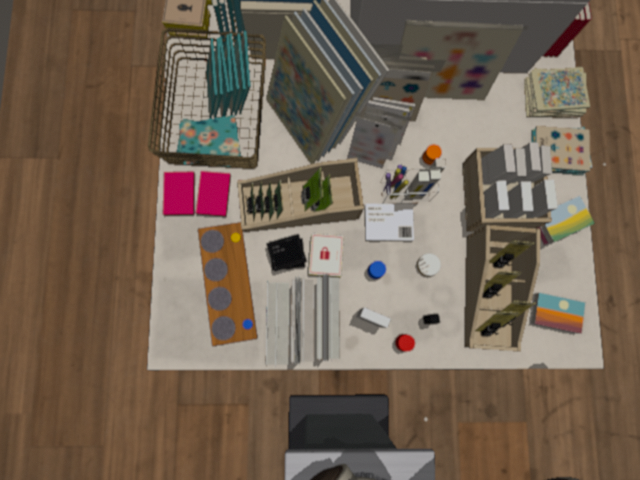

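The scene view shows the blue pot (376,240), the tape (412,229), the stamp (441,247) and the carton (396,262). In the top view they are at (376,270), (428,265), (431,319) and (375,317). The strip is on the left. The blue dot is at the near end (pad_a) and the yellow at the far end (pad_d), so the order is tape→d, pot→c, stamp→b, carton→a. Next I refine the positions by silhouette fit.

```bash
cat > fit.py <<'E'
from h import *
from scipy.optimize import minimize
def prism(shape,x,y,yaw,z0):
    if shape[0]=="c":
        a=np.linspace(0,2*np.pi,32,endpoint=False); P=shape[1]*np.c_[np.cos(a),np.sin(a)]
    else:
        P=np.array([[1,1],[-1,1],[-1,-1],[1,-1]])*np.array(shape[1])/2
    c,s=np.cos(yaw),np.sin(yaw); P=P@np.array([[c,s],[-s,c]])+[x,y]
    h=shape[2]; return np.r_[np.c_[P,np.full(len(P),z0)],np.c_[P,np.full(len(P),z0+h)]]
S={"tape_roll":("c",.0255,.018),"ink_pot":("c",.020,.045),"pocket_stamp":("b",(.023,.023),.068),"carton":("b",(.02,.06),.099),"pad_a":("c",.026,.002)}
K=4
def render(p,V,box):
    q=np.array([proj(p,v) for v in V])
    q=(q+0.5-box[:2])*K
    m=np.zeros(((box[3]-box[1])*K,(box[2]-box[0])*K),np.uint8)
    cv2.fillConvexPoly(m,cv2.convexHull(np.round(q*16).astype(np.int32)),1,shift=4); return m>0
def regions(p,t,xy,z0,tol=.04):
    best=None
    c=prism(S[t],*xy,0,z0).mean(0); uv=proj(p,c)
    for d in models.cut_out(p,t):
        v,u=np.nonzero(d["region"])
        if len(u)<10: continue
        e=np.hypot(u.mean()-uv[0],v.mean()-uv[1])
        if e<18 and (best is None or e<best[0]): best=(e,d["region"],d["confidence"])
    return best
def fit(pics,t,xy,z0,yaws=(0,)):
    D=[]
    for p in pics:
        b=regions(p,t,xy,z0)
        if b is None: continue
        v,u=np.nonzero(b[1]); box=np.array([u.min()-25,v.min()-25,u.max()+25,v.max()+25]).clip(0)
        m=cv2.resize(b[1][box[1]:box[3],box[0]:box[2]].astype(np.float32),None,fx=K,fy=K,interpolation=cv2.INTER_LINEAR)>.5
        D.append((p,box,m))
    def cost(q):
        s=0
        for p,box,m in D:
            w=render(p,prism(S[t],xy[0]+q[0]/100,xy[1]+q[1]/100,q[2],z0),box)[:m.shape[0],:m.shape[1]]
            s+=1-(w&m).sum()/max(1,(w|m).sum())
        return s/len(D)
    R=[minimize(cost,[0,0,y],method="Nelder-Mead",options=dict(initial_simplex=np.array([[0,0,y],[.8,0,y],[0,.8,y],[.3,.3,y+.25]]))) for y in yaws]
    b=min(R,key=lambda a:a.fun)
    return np.array([xy[0]+b.x[0]/100,xy[1]+b.x[1]/100]),np.degrees(b.x[2]),b.fun,len(D)
E
python3 - <<'E'
from fit import *
T=imaging.capture("top");C=imaging.capture("scene")
ys=np.radians([-75,-45,-15,15,45,75])
for ps,nm in [([T],"T"),([C],"C"),([T,C],"TC")]:
  for t,xy,y in [("tape_roll",(.551,-.154),(0,)),("ink_pot",(.535,-.034),(0,)),("pocket_stamp",(.430,-.152),ys),("carton",(.436,-.026),ys)]:
    try:print(nm,t,[np.round(a,4) for a in fit(ps,t,xy,0,y)])
    except Exception as e: print(nm,t,e)
  for xy in [(.41,.294),(.472,.305),(.540,.314),(.602,.328)]:
    try:print(nm,"pad",[np.round(a,4) for a in fit(ps,"pad_a",xy,.008)])
    except Exception as e: print(nm,"pad",e)
for t in ["yellow_dot","blue_dot"]:
  for p in (T,C):
    for d in models.cut_out(p,t)[:1]:
        v,u=np.nonzero(d["region"]); print(t,at(p,u.mean(),v.mean(),.010)[:2].round(4))
for n,p,b in [("T",T,(340,240,470,360)),("C",C,(340,200,470,300))]:
    cv2.imwrite(f"pics/z{n}.png",cv2.resize(p["frame"][b[1]:b[3],b[0]:b[2]],None,fx=5,fy=5,interpolation=cv2.INTER_CUBIC))
E
```

```text
T tape_roll [array([ 0.5499, -0.159 ]), np.float64(8.2794), np.float64(0.0586), np.int64(1)]
T ink_pot [array([ 0.5359, -0.0369]), np.float64(5.5696), np.float64(0.1173), np.int64(1)]
T pocket_stamp [array([ 0.4275, -0.1515]), np.float64(5.3022), np.float64(0.2623), np.int64(1)]
T carton [array([ 0.4312, -0.0239]), np.float64(-24.1361), np.float64(0.114), np.int64(1)]
T pad [array([0.4093, 0.2984]), np.float64(2.6105), np.float64(0.044), np.int64(1)]
T pad [array([0.4732, 0.3085]), np.float64(4.3706), np.float64(0.0882), np.int64(1)]
T pad [array([0.5362, 0.3186]), np.float64(1.8927), np.float64(0.0502), np.int64(1)]
T pad [array([0.601 , 0.3295]), np.float64(-0.0969), np.float64(0.049), np.int64(1)]
C tape_roll [array([ 0.5553, -0.1582]), np.float64(-1.2352), np.float64(0.0702), np.int64(1)]
C ink_pot [array([ 0.5413, -0.0374]), np.float64(2.8044), np.float64(0.1475), np.int64(1)]
C pocket_stamp [array([ 0.4309, -0.1529]), np.float64(-54.9508), np.float64(0.1489), np.int64(1)]
C carton [array([ 0.4356, -0.0249]), np.float64(-27.7493), np.float64(0.0654), np.int64(1)]
C pad division 
[... 333 characters left out ...]
(0.1298), np.int64(2)]
TC ink_pot [array([ 0.5364, -0.0367]), np.float64(8.0928), np.float64(0.1603), np.int64(2)]
TC pocket_stamp [array([ 0.4284, -0.1511]), np.float64(-55.2872), np.float64(0.2531), np.int64(2)]
TC carton [array([ 0.4319, -0.0236]), np.float64(-24.8481), np.float64(0.11), np.int64(2)]
TC pad [array([0.4093, 0.2984]), np.float64(2.6105), np.float64(0.044), np.int64(1)]
TC pad [array([0.4743, 0.3087]), np.float64(8.8241), np.float64(0.1226), np.int64(2)]
TC pad [array([0.5385, 0.3192]), np.float64(5.0991), np.float64(0.131), np.int64(2)]
TC pad [array([0.6021, 0.3298]), np.float64(4.9376), np.float64(0.1473), np.int64(2)]
yellow_dot [0.6092 0.2765]
blue_dot [ 0.5537 -0.1581]
```

View pics/zT.png

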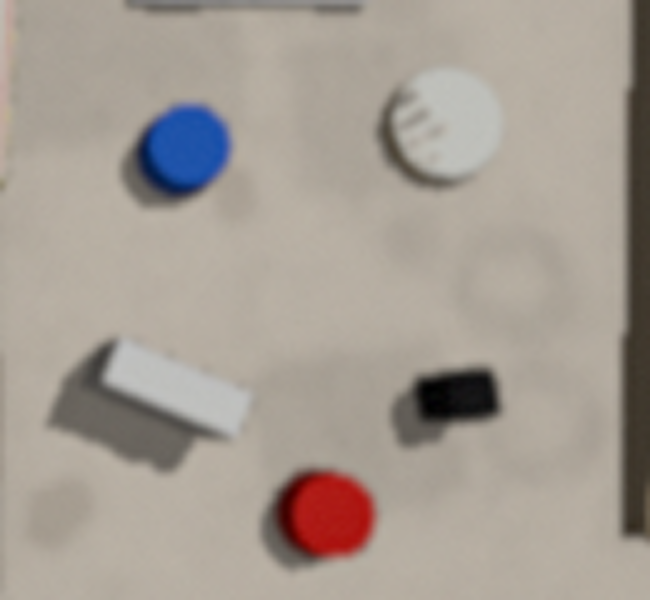

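The fits from both cameras agree within about 5 mm in x, so I take the mean. First, turn so that the closing line runs along the pad row.

Request:
apply_moves --moves '[[[0,0,-0.01],-7.16],[[0,0,-0.01],-7.16],[[0,0,-0.01],-7.16],[[0,0,0],-7.16],[[0,0,0],-7.16]]' --hand 0.087

```text
time_s: 3.12
tcp_pos: [0.2191, -0.5858, 0.2535]
ee_rot: [[-0.55, -0.835, 0.001], [-0.835, 0.55, -0.002], [0.001, -0.002, -1.0]]
wrist_force: [0.2, -0.2, 0.2]
gripper_width: 1.003
gripper_force: 0.0
```

Request:
apply_moves --moves '[[[0,0,0],-7.16],[[0,0,0],-7.16],[[0,0,0],-7.16],[[0,0,0],-7.16],[[0,0,0],-7.16]]'

```text
time_s: 3.53
tcp_pos: [0.2189, -0.5854, 0.2525]
ee_rot: [[0.043, -0.999, -0.0], [-0.999, -0.043, 0.0], [-0.0, 0.0, -1.0]]
wrist_force: [0.2, 0.0, -0.8]
gripper_width: 0.999
gripper_force: 0.0
```

Request:
apply_moves --moves '[[[-0.026,-0.028,0],-7.16],[[-0.026,-0.028,0],0],[[-0.026,-0.028,0],0],[[-0.026,-0.028,0],0],[[-0.026,-0.028,0],0]]'

```text
time_s: 3.95
tcp_pos: [0.3405, -0.4363, 0.2527]
ee_rot: [[0.16, -0.987, 0.0], [-0.987, -0.16, -0.0], [0.0, -0.0, -1.0]]
wrist_force: [-0.1, 0.2, -0.1]
gripper_width: 1.002
gripper_force: 0.0
```

```bash
cat > go.py <<'E'
# go.py x y z [yaw_of_tool_y]: remaining shift in current tool axes + turn
import sys
from h import *
a=[float(v) for v in sys.argv[1:]]; s=r.sense(); R=np.array(s["ee_rot"]); p=np.array(s["tcp_pos"])
yaw=np.degrees(np.arctan2(R[1,1],R[0,1]))%360
print("t",round(s["time_s"],2),"tcp",p.round(4),"yaw",round(yaw,2),"w",round(s["gripper_width"]*87,1),"f",round(s["gripper_force"],1),"tilt",R[:,2].round(4))
if a:
    t=np.radians(a[3] if len(a)>3 else yaw)
    y=np.array([np.cos(t),np.sin(t),0]); x=np.array([y[1]*-1,y[0],0]); d=np.array(a[:3])-p
    sh=np.array([d@x,d@y,-d[2]]); n=int(np.ceil(np.linalg.norm(sh[:2])/.041))
    print("turn first",round(yaw-np.degrees(t),2),"then shift",sh.round(4),"rows",n,"per row",(sh/max(n,1)).round(4))
E
python3 go.py .5525 -.158 .25
```

```text
t 3.95 tcp [ 0.3405 -0.4363  0.2527] yaw 189.23 w 87.1 f 0.0 tilt [ 3.e-04 -3.e-04 -1.e+00]
turn first 0.0 then shift [-0.2407 -0.254   0.0027] rows 9 per row [-0.0267 -0.0282  0.0003]
```

Request:
apply_moves --moves '[[[-0.0267,-0.0282,0],0],[[-0.0267,-0.0282,0],0],[[-0.0267,-0.0282,0],0],[[-0.0267,-0.0282,0],0],[[-0.0267,-0.0282,0],0]]'

```text
time_s: 4.37
tcp_pos: [0.4583, -0.2816, 0.2529]
ee_rot: [[0.161, -0.987, 0.001], [-0.987, -0.161, -0.0], [0.0, -0.001, -1.0]]
wrist_force: [0.6, -1.0, -0.4]
gripper_width: 1.0
gripper_force: 0.0
```

Request:
apply_moves --moves '[[[-0.0267,-0.0282,0],0],[[-0.0267,-0.0282,0],0],[[-0.0267,-0.0282,0],0],[[-0.0267,-0.0282,0],0],[[0,0,0.03],0]]'

```text
time_s: 4.78
tcp_pos: [0.5591, -0.1561, 0.228]
ee_rot: [[0.168, -0.986, 0.015], [-0.986, -0.168, -0.002], [0.005, -0.015, -1.0]]
wrist_force: [1.5, -0.4, 1.8]
gripper_width: 1.001
gripper_force: 0.0
```

Request:
apply_moves --moves '[[[0,0,0.04],0],[[0,0,0.04],0],[[0,0,0.04],0],[[0,0,0.035],0],[[0,0,0],0]]'

```text
time_s: 5.2
tcp_pos: [0.5459, -0.159, 0.0604]
ee_rot: [[0.159, -0.987, -0.015], [-0.987, -0.159, 0.002], [-0.004, 0.015, -1.0]]
wrist_force: [-1.1, -0.1, -0.6]
gripper_width: 0.999
gripper_force: 0.0
```

```bash
python3 go.py .5525 -.158 .004
python3 - <<'E'
from h import *
for n in ["top","scene"]:
    p=imaging.capture(n); s=r.sense(); u,v=proj(p,s["tcp_pos"]); print(n,u,v)
    a,b=int(u)-40,int(v)-40; a=max(a,0)
    cv2.imwrite(f"pics/g_{n}.png",cv2.resize(p["frame"][b:b+80,a:a+80],None,fx=5,fy=5,interpolation=cv2.INTER_CUBIC))
a=[cv2.imread(f"pics/g_{n}.png") for n in ("top","scene")]; cv2.imwrite("pics/g1.png",np.hstack(a))
E
```

```text
t 5.2 tcp [ 0.5459 -0.159   0.0604] yaw 189.16 w 86.9 f 0.0 tilt [-0.0154  0.0019 -0.9999]
turn first -0.0 then shift [ 0.     -0.0067  0.0564] rows 1 per row [ 0.     -0.0067  0.0564]
top 434.6833047191474 261.6884875297995
scene 415.16565296973675 208.48856550955637
```

View pics/g1.png

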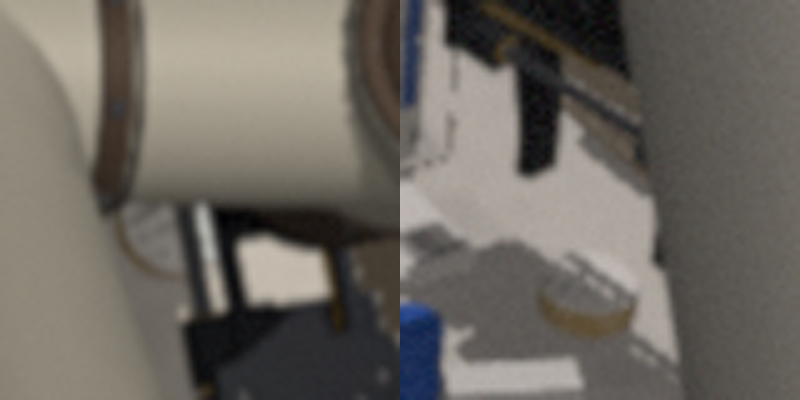

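The tape lies under the open gripper with a finger on each side, and the arm covers the rest of it. The reading taken mid-motion lags, so I check the settled pose.

```bash
python3 go.py .5525 -.158 .004
```

```text
t 5.3 tcp [ 0.5516 -0.1599  0.0674] yaw 189.3 w 87.1 f 0.0 tilt [-1.9e-03 -7.0e-04 -1.0e+00]
turn first 0.0 then shift [-0.0018 -0.0012  0.0634] rows 1 per row [-0.0018 -0.0012  0.0634]
```

Request:
apply_moves --moves '[[[-0.0018,-0.0012,0.02],0],[[0,0,0.02],0],[[0,0,0.013],0],[[0,0,0.01],0],[[0,0,0],0]]'

```text
time_s: 5.72
tcp_pos: [0.5533, -0.1578, 0.0052]
ee_rot: [[0.161, -0.987, 0.001], [-0.987, -0.161, -0.0], [0.0, -0.001, -1.0]]
wrist_force: [-0.1, -0.3, 0.1]
gripper_width: 1.0
gripper_force: 0.0
```

Request:
apply_moves --moves '[[[0,0,0],0],[[0,0,0],0],[[0,0,0],0],[[0,0,0],0],[[0,0,0],0]]' --hand 0.03

```text
time_s: 6.13
tcp_pos: [0.5529, -0.1577, 0.0053]
ee_rot: [[0.161, -0.987, 0.001], [-0.987, -0.161, -0.0], [0.0, -0.001, -1.0]]
wrist_force: [0.2, 0.3, -0.6]
gripper_width: 0.707
gripper_force: 0.0
```

Request:
apply_moves --moves '[[[0,0,0],0],[[0,0,0],0],[[0,0,0],0],[[0,0,0],0],[[0,0,0],0]]'

```text
time_s: 6.55
tcp_pos: [0.5523, -0.1578, 0.0048]
ee_rot: [[0.161, -0.987, -0.0], [-0.987, -0.161, -0.0], [0.0, 0.0, -1.0]]
wrist_force: [-1.5, 0.9, 4.0]
gripper_width: 0.569
gripper_force: 30.0
```

Request:
apply_moves --moves '[[[0,0,-0.02],0],[[0,0,-0.04],0],[[0,0,-0.04],0],[[0,0,-0.04],0],[[0,0,-0.04],0]]'

```text
time_s: 6.97
tcp_pos: [0.5521, -0.1577, 0.1861]
ee_rot: [[0.161, -0.987, -0.0], [-0.987, -0.161, 0.0], [-0.0, 0.0, -1.0]]
wrist_force: [0.3, -0.1, -1.0]
gripper_width: 0.567
gripper_force: 30.0
```

Request:
apply_moves --moves '[[[0,0,-0.03],0],[[-0.0395,-0.0107,0],0],[[-0.0395,-0.0107,0],0],[[-0.0395,-0.0107,0],0],[[-0.0395,-0.0107,0],0]]'

```text
time_s: 7.38
tcp_pos: [0.5691, 0.0066, 0.2146]
ee_rot: [[0.16, -0.987, 0.001], [-0.987, -0.16, 0.001], [-0.001, -0.001, -1.0]]
wrist_force: [0.6, 0.2, -0.7]
gripper_width: 0.568
gripper_force: 30.0
```

Request:
apply_moves --moves '[[[-0.0395,-0.0107,0],0],[[-0.0395,-0.0107,0],0],[[-0.0395,-0.0107,0],0],[[-0.0395,-0.0107,0],0],[[-0.0395,-0.0107,0],0]]'

```text
time_s: 7.8
tcp_pos: [0.59, 0.2108, 0.2142]
ee_rot: [[0.161, -0.987, -0.0], [-0.987, -0.161, 0.0], [-0.0, 0.0, -1.0]]
wrist_force: [0.9, 0.3, -0.5]
gripper_width: 0.566
gripper_force: 30.0
```

Request:
apply_moves --moves '[[[-0.0395,-0.0107,0],0],[[-0.0395,-0.0107,0],0],[[-0.0395,-0.0107,0],0],[[0,0,0],0],[[0,0,0],0]]'

```text
time_s: 8.22
tcp_pos: [0.6023, 0.333, 0.2126]
ee_rot: [[0.164, -0.986, -0.002], [-0.986, -0.164, -0.001], [0.001, 0.002, -1.0]]
wrist_force: [-0.7, -0.2, -1.0]
gripper_width: 0.568
gripper_force: 30.0
```

```bash
python3 go.py .603 .330 .0158
python3 - <<'E'
from fit import *
T=imaging.capture("top"); C=imaging.capture("scene")
cv2.imwrite("pics/h.png",np.hstack([cv2.resize(p["frame"][b:b+160,a:a+160],(400,400)) for p,a,b in [(T,150,180),(C,190,180)]]))
s=r.sense();p=np.array(s["tcp_pos"])
for q in (T,C): 
  try: print(fit([q],"tape_roll",p[:2],p[2]-.0048))
  except Exception as e: print(e)
for q in (T,C):
  for xy in [(.4115,.2985),(.4755,.3086),(.539,.319),(.603,.330)]:
    try: print(fit([q],"pad_a",xy,.008)[0].round(4))
    except Exception as e: print(e)
E
```

```text
t 8.22 tcp [0.6023 0.333  0.2126] yaw 189.43 w 49.4 f 30.0 tilt [-0.0017 -0.001  -1.    ]
turn first 0.0 then shift [ 0.0031 -0.0002  0.1968] rows 1 per row [ 0.0031 -0.0002  0.1968]
(array([0.60440516, 0.33255134]), np.float64(9.47194973550141), np.float64(0.8676053762457713), 1)
(array([0.60808057, 0.33195599]), np.float64(10.02459924057565), np.float64(0.6124071419262349), 1)
division by zero
[0.4719 0.3085]
[0.5364 0.3196]
[0.6013 0.3279]
[0.4133 0.2989]
[0.4789 0.308 ]
[0.5422 0.32  ]
[0.6071 0.3301]
```

View pics/h.png

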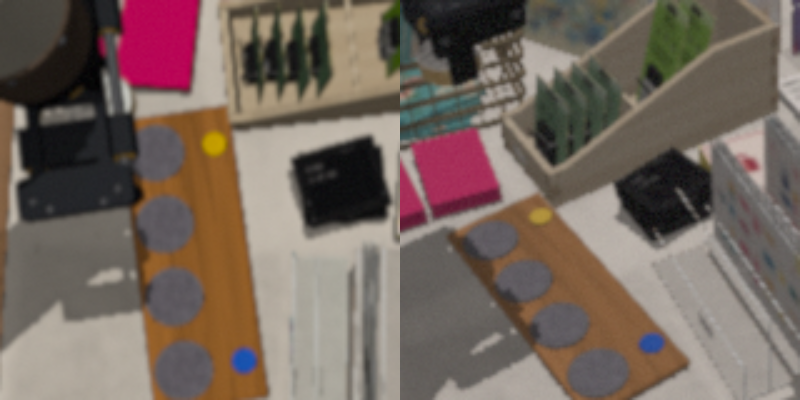

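The tape is held over pad d, and the strip and pads are clear of other things.

Request:
apply_moves --moves '[[[0.003,-0.001,0.03],0],[[0,0,0.04],0],[[0,0,0.04],0],[[0,0,0.03],0],[[0,0,0.01],0]]'

```text
time_s: 9.23
tcp_pos: [0.6012, 0.3257, 0.0585]
ee_rot: [[0.16, -0.987, -0.009], [-0.987, -0.16, -0.006], [0.004, 0.01, -1.0]]
wrist_force: [-0.4, -0.3, -1.3]
gripper_width: 0.566
gripper_force: 30.0
```

Request:
apply_moves --moves '[[[0,0,0],0],[[0,0,0],0],[[0,0,0],0]]'

```text
time_s: 9.48
tcp_pos: [0.6061, 0.3292, 0.0675]
ee_rot: [[0.162, -0.987, 0.005], [-0.987, -0.162, 0.003], [-0.002, -0.005, -1.0]]
wrist_force: [-0.2, -0.9, 0.1]
gripper_width: 0.565
gripper_force: 30.0
```

```bash
python3 go.py .6038 .330 .0158
```

```text
t 9.48 tcp [0.6061 0.3292 0.0675] yaw 189.3 w 49.2 f 30.0 tilt [ 0.0045  0.0028 -1.    ]
turn first 0.0 then shift [-0.0012  0.0022  0.0517] rows 1 per row [-0.0012  0.0022  0.0517]
```

Request:
apply_moves --moves '[[[0,0.001,0.015],0],[[0,0,0.015],0],[[0,0,0.01],0],[[0,0,0],0],[[0,0,0],0]]'

```text
time_s: 9.9
tcp_pos: [0.604, 0.3281, 0.0256]
ee_rot: [[0.161, -0.987, 0.001], [-0.987, -0.161, 0.001], [-0.0, -0.001, -1.0]]
wrist_force: [0.4, 0.3, -0.6]
gripper_width: 0.567
gripper_force: 30.0
```

```bash
python3 go.py .6038 .330 .0158
```

```text
t 9.9 tcp [0.604  0.3281 0.0256] yaw 189.28 w 49.3 f 30.0 tilt [ 1.3e-03  6.0e-04 -1.0e+00]
turn first 0.0 then shift [-0.0019 -0.0001  0.0098] rows 1 per row [-0.0019 -0.0001  0.0098]
```

Request:
apply_moves --moves '[[[-0.0018,0,0.005],0],[[0,0,0.0035],0],[[0,0,0.001],0],[[0,0,0],0],[[0,0,0],0]]'

```text
time_s: 10.32
tcp_pos: [0.6032, 0.3296, 0.0152]
ee_rot: [[0.161, -0.987, 0.0], [-0.987, -0.161, 0.0], [-0.0, -0.0, -1.0]]
wrist_force: [0.6, 1.2, -0.7]
gripper_width: 0.567
gripper_force: 30.0
```

Request:
apply_moves --moves '[[[0,0,0],0],[[0,0,0],0],[[0,0,0],0],[[0,0,0],0],[[0,0,0],0]]' --hand 0.07

```text
time_s: 10.73
tcp_pos: [0.6032, 0.3296, 0.0152]
ee_rot: [[0.161, -0.987, 0.0], [-0.987, -0.161, 0.0], [-0.0, -0.0, -1.0]]
wrist_force: [-0.1, 0.1, 0.2]
gripper_width: 0.791
gripper_force: 0.0
```

Request:
apply_moves --moves '[[[0,0,-0.01],0],[[0,0,-0.03],0],[[0,0,-0.04],0],[[0,0,-0.04],0],[[0,0,-0.04],0]]'

```text
time_s: 11.15
tcp_pos: [0.6029, 0.3293, 0.1777]
ee_rot: [[0.161, -0.987, 0.0], [-0.987, -0.161, -0.0], [0.0, -0.0, -1.0]]
wrist_force: [0.5, -0.1, -0.2]
gripper_width: 0.803
gripper_force: 0.0
```

```bash
python3 go.py .538 -.037 .2 225
```

```text
t 11.15 tcp [0.6029 0.3293 0.1777] yaw 189.27 w 69.9 f 0.0 tilt [ 4.e-04 -1.e-04 -1.e+00]
turn first -35.73 then shift [ 0.2131  0.3049 -0.0223] rows 10 per row [ 0.0213  0.0305 -0.0022]
```

Request:
apply_moves --moves '[[[0,0,-0.008],-7.15],[[0,0,-0.008],-7.15],[[0,0,-0.008],-7.15],[[0,0,-0.004],-7.15],[[0,0,0],-7.15]]' --hand 0.087

```text
time_s: 11.57
tcp_pos: [0.6036, 0.3298, 0.2057]
ee_rot: [[0.712, -0.702, 0.003], [-0.702, -0.712, 0.002], [0.001, -0.004, -1.0]]
wrist_force: [-0.5, -0.5, -0.6]
gripper_width: 0.991
gripper_force: 0.0
```

Request:
apply_moves --moves '[[[0.0213,0.0305,0],0],[[0.0213,0.0305,0],0],[[0.0213,0.0305,0],0],[[0.0213,0.0305,0],0],[[0.0213,0.0305,0],0]]'

```text
time_s: 11.98
tcp_pos: [0.57, 0.1448, 0.2041]
ee_rot: [[0.708, -0.707, 0.001], [-0.707, -0.708, 0.0], [0.0, -0.001, -1.0]]
wrist_force: [0.8, -0.2, -0.0]
gripper_width: 1.001
gripper_force: 0.0
```

Request:
apply_moves --moves '[[[0.0213,0.0305,0],0],[[0.0213,0.0305,0],0],[[0.0213,0.0305,0],0],[[0.0213,0.0305,0],0],[[0.0213,0.0305,0],0]]'

```text
time_s: 12.4
tcp_pos: [0.5375, -0.0384, 0.2042]
ee_rot: [[0.708, -0.707, 0.002], [-0.707, -0.708, 0.0], [0.001, -0.001, -1.0]]
wrist_force: [0.4, -0.6, 0.3]
gripper_width: 0.996
gripper_force: 0.0
```

Request:
apply_moves --moves '[[[0,0,0.03],0],[[0,0,0.04],0],[[0,0,0.03],0],[[0,0,0.01],0],[[0,0,0],0]]'

```text
time_s: 12.82
tcp_pos: [0.5365, -0.0372, 0.0912]
ee_rot: [[0.707, -0.707, -0.005], [-0.707, -0.707, -0.001], [-0.003, 0.005, -1.0]]
wrist_force: [0.3, -0.0, -0.3]
gripper_width: 1.002
gripper_force: 0.0
```

```bash
python3 - <<'E'
from fit import *
T=imaging.capture("top"); C=imaging.capture("scene")
cv2.imwrite("pics/i.png",np.hstack([cv2.resize(p["frame"][b:b+160,a:a+160],(400,400)) for p,a,b in [(T,190,200),(C,200,180)]]))
for q in (T,C):
  for t,xy,z in [("tape_roll",(.604,.33),.010),("ink_pot",(.538,-.037),0)]:
    try: print(t,fit([q],t,xy,z))
    except Exception as e: print(e)
E
python3 go.py .538 -.037 .02 225
```

```text
tape_roll (array([0.60240588, 0.32954451]), np.float64(1.1258556490132425), np.float64(0.05222177473486378), 1)
division by zero
tape_roll (array([0.6074738 , 0.33074583]), np.float64(8.084186708775068), np.float64(0.06252953220979685), 1)
ink_pot (array([ 0.54291047, -0.03825206]), np.float64(6.072108842720292), np.float64(0.12927294811730006), 1)
t 13.12 tcp [ 0.5395 -0.0363  0.0951] yaw 225.05 w 87.4 f 0.0 tilt [ 4.e-03  7.e-04 -1.e+00]
turn first 0.05 then shift [-0.0005  0.0015  0.0751] rows 1 per row [-0.0005  0.0015  0.0751]
```

View pics/i.png

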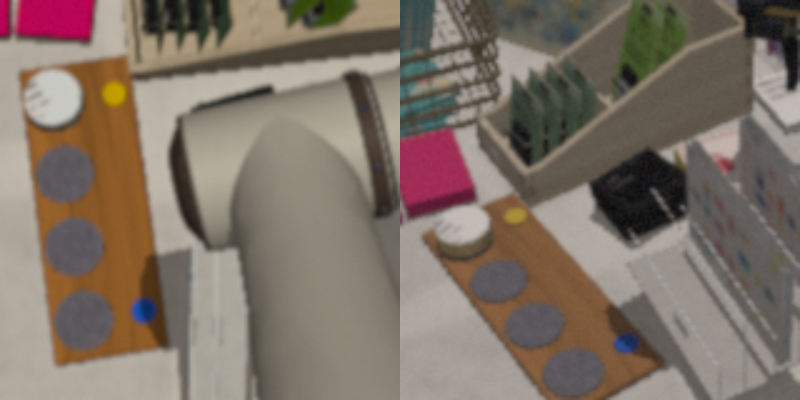

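The tape sits centred on pad d, at (602,329) mm in the same frame where the pad was measured at (601,329). Next is the pot.

Request:
apply_moves --moves '[[[0,0.001,0.02],0],[[0,0,0.025],0],[[0,0,0.02],0],[[0,0,0.01],0],[[0,0,0],0]]'

```text
time_s: 13.53
tcp_pos: [0.5364, -0.0375, 0.0167]
ee_rot: [[0.707, -0.707, -0.003], [-0.707, -0.707, -0.001], [-0.002, 0.003, -1.0]]
wrist_force: [0.5, 0.2, -0.5]
gripper_width: 0.999
gripper_force: 0.0
```

Request:
apply_moves --moves '[[[0,0,0],0],[[0,0,0],0],[[0,0,0],0],[[0,0,0],0],[[0,0,0],0]]' --hand 0.02

```text
time_s: 13.95
tcp_pos: [0.5379, -0.0373, 0.0189]
ee_rot: [[0.707, -0.707, 0.002], [-0.707, -0.707, 0.0], [0.001, -0.001, -1.0]]
wrist_force: [1.1, -0.8, -1.1]
gripper_width: 0.711
gripper_force: 0.0
```

Request:
apply_moves --moves '[[[0,0,0],0],[[0,0,0],0],[[0,0,0],0],[[0,0,0],0],[[0,0,0],0]]'

```text
time_s: 14.37
tcp_pos: [0.5372, -0.0376, 0.0181]
ee_rot: [[0.707, -0.707, -0.0], [-0.707, -0.707, -0.0], [-0.0, 0.0, -1.0]]
wrist_force: [-0.8, -0.1, 2.2]
gripper_width: 0.406
gripper_force: 29.9
```

Request:
apply_moves --moves '[[[0,0,0],0],[[0,0,0],0],[[0,0,0],0],[[0,0,0],0]]'

```text
time_s: 14.7
tcp_pos: [0.5372, -0.0375, 0.0181]
ee_rot: [[0.707, -0.707, -0.0], [-0.707, -0.707, -0.0], [-0.0, 0.0, -1.0]]
wrist_force: [-1.6, 0.1, 0.7]
gripper_width: 0.416
gripper_force: 29.9
```

Request:
apply_moves --moves '[[[0,0,-0.015],0],[[0,0,-0.04],0],[[0,0,-0.04],0],[[0,0,-0.04],0],[[0,0,-0.04],0]]'

```text
time_s: 15.12
tcp_pos: [0.537, -0.0374, 0.1947]
ee_rot: [[0.707, -0.707, -0.0], [-0.707, -0.707, 0.0], [-0.0, -0.0, -1.0]]
wrist_force: [1.1, 1.1, -0.2]
gripper_width: 0.41
gripper_force: 29.9
```

Request:
apply_moves --moves '[[[0,0,-0.01],0],[[-0.0264,-0.0264,0],0],[[-0.028,-0.028,0],0],[[-0.028,-0.028,0],0],[[-0.028,-0.028,0],0]]'

```text
time_s: 15.53
tcp_pos: [0.5371, 0.1203, 0.2029]
ee_rot: [[0.707, -0.708, 0.0], [-0.708, -0.707, 0.001], [-0.0, -0.001, -1.0]]
wrist_force: [1.0, -0.1, -1.5]
gripper_width: 0.411
gripper_force: 29.9
```

Request:
apply_moves --moves '[[[-0.028,-0.028,0],0],[[-0.028,-0.028,0],0],[[-0.028,-0.028,0],0],[[-0.028,-0.028,0],0],[[-0.02,-0.02,0],0]]'

```text
time_s: 15.95
tcp_pos: [0.5369, 0.3088, 0.2023]
ee_rot: [[0.709, -0.706, 0.0], [-0.706, -0.709, 0.001], [-0.0, -0.001, -1.0]]
wrist_force: [-0.5, 0.3, -0.9]
gripper_width: 0.413
gripper_force: 29.9
```

Request:
apply_moves --moves '[[[-0.01,-0.01,0.01],0],[[0,0,0.03],0],[[0,0,0.03],0],[[0,0,0.03],0],[[0,0,0.02],0]]'

```text
time_s: 16.37
tcp_pos: [0.5355, 0.3179, 0.0789]
ee_rot: [[0.706, -0.708, -0.004], [-0.708, -0.706, -0.003], [-0.001, 0.005, -1.0]]
wrist_force: [-0.1, -0.0, -0.4]
gripper_width: 0.409
gripper_force: 29.9
```

Request:
apply_moves --moves '[[[0,0,0.01],0],[[0,0,0],0],[[0,0,0],0],[[0,0,0],0],[[0,0,0],0]]'

```text
time_s: 16.78
tcp_pos: [0.5384, 0.3202, 0.075]
ee_rot: [[0.707, -0.707, 0.003], [-0.707, -0.707, 0.003], [0.0, -0.004, -1.0]]
wrist_force: [0.2, -0.3, -0.3]
gripper_width: 0.408
gripper_force: 29.9
```

```bash
python3 go.py .5373 .3193 .029
```

```text
t 16.78 tcp [0.5384 0.3202 0.075 ] yaw 225.01 w 35.5 f 29.9 tilt [ 0.0028  0.0025 -1.    ]
turn first 0.0 then shift [-0.0001  0.0014  0.046 ] rows 1 per row [-0.0001  0.0014  0.046 ]
```

Request:
apply_moves --moves '[[[0,0.0005,0.015],0],[[0,0,0.012],0],[[0,0,0.008],0],[[0,0,0],0],[[0,0,0],0]]'

```text
time_s: 17.2
tcp_pos: [0.5369, 0.319, 0.0377]
ee_rot: [[0.707, -0.707, -0.001], [-0.707, -0.707, -0.001], [0.0, 0.001, -1.0]]
wrist_force: [0.6, -0.9, 0.1]
gripper_width: 0.409
gripper_force: 29.9
```

```bash
python3 go.py .5373 .3193 .029
```

```text
t 17.2 tcp [0.5369 0.319  0.0377] yaw 225.02 w 35.6 f 29.9 tilt [-6.e-04 -8.e-04 -1.e+00]
turn first 0.0 then shift [ 0.     -0.0005  0.0087] rows 1 per row [ 0.     -0.0005  0.0087]
```

Request:
apply_moves --moves '[[[0,0,0.004],0],[[0,0,0.003],0],[[0,0,0.002],0],[[0,0,0.0005],0],[[0,0,0],0]]'

```text
time_s: 17.62
tcp_pos: [0.5369, 0.3191, 0.0284]
ee_rot: [[0.707, -0.707, -0.0], [-0.707, -0.707, -0.0], [-0.0, 0.0, -1.0]]
wrist_force: [0.3, -0.6, -0.5]
gripper_width: 0.409
gripper_force: 29.9
```

Request:
apply_moves --moves '[[[0,0,0],0],[[0,0,0],0],[[0,0,0],0],[[0,0,0],0],[[0,0,0],0]]' --hand 0.056

```text
time_s: 18.03
tcp_pos: [0.5371, 0.3192, 0.0288]
ee_rot: [[0.707, -0.707, 0.0], [-0.707, -0.707, 0.0], [0.0, -0.0, -1.0]]
wrist_force: [-0.3, -0.2, -0.2]
gripper_width: 0.623
gripper_force: 0.0
```

Request:
apply_moves --moves '[[[0,0,-0.01],0],[[0,0,-0.03],0],[[0,0,-0.04],0],[[0,0,-0.04],0],[[0,0,-0.04],0]]'

```text
time_s: 18.45
tcp_pos: [0.5368, 0.3188, 0.1912]
ee_rot: [[0.707, -0.707, 0.0], [-0.707, -0.707, -0.0], [0.0, -0.0, -1.0]]
wrist_force: [0.6, 0.6, 0.2]
gripper_width: 0.644
gripper_force: 0.0
```

```bash
python3 go.py .4285 -.152 .2 189.2
```

```text
t 18.45 tcp [0.5368 0.3188 0.1912] yaw 225.02 w 56.0 f 0.0 tilt [ 4.e-04 -0.e+00 -1.e+00]
turn first 35.82 then shift [ 0.4475  0.1822 -0.0088] rows 12 per row [ 0.0373  0.0152 -0.0007]
```

Request:
apply_moves --moves '[[[0,0,-0.005],7.16],[[0,0,-0.005],7.16],[[0,0,0],7.16],[[0,0,0],7.16],[[0,0,0],7.16]]'

```text
time_s: 18.87
tcp_pos: [0.5369, 0.3191, 0.1998]
ee_rot: [[0.154, -0.988, 0.001], [-0.988, -0.154, 0.001], [-0.001, -0.001, -1.0]]
wrist_force: [-0.9, 0.5, -0.1]
gripper_width: 0.643
gripper_force: 0.0
```

Request:
apply_moves --moves '[[[0.0373,0.0152,0],0],[[0.0373,0.0152,0],0],[[0.0373,0.0152,0],0],[[0.0373,0.0152,0],0],[[0.0373,0.0152,0],0]]'

```text
time_s: 19.28
tcp_pos: [0.491, 0.1212, 0.1994]
ee_rot: [[0.161, -0.987, 0.001], [-0.987, -0.161, 0.0], [-0.0, -0.001, -1.0]]
wrist_force: [1.0, -0.3, -0.4]
gripper_width: 0.646
gripper_force: 0.0
```

Request:
apply_moves --moves '[[[0.0373,0.0152,0],0],[[0.0373,0.0152,0],0],[[0.0373,0.0152,0],0],[[0.0373,0.0152,0],0],[[0.0373,0.0152,0],0]]'

```text
time_s: 19.7
tcp_pos: [0.4458, -0.0751, 0.1997]
ee_rot: [[0.161, -0.987, 0.002], [-0.987, -0.161, 0.0], [0.0, -0.002, -1.0]]
wrist_force: [1.3, -0.7, 0.4]
gripper_width: 0.644
gripper_force: 0.0
```

Request:
apply_moves --moves '[[[0.0373,0.0152,0],0],[[0.0373,0.0152,0],0],[[0,0,0.03],0],[[0,0,0.03],0],[[0,0,0],0]]'

```text
time_s: 20.12
tcp_pos: [0.4243, -0.1524, 0.1348]
ee_rot: [[0.156, -0.988, -0.01], [-0.988, -0.156, 0.002], [-0.003, 0.009, -1.0]]
wrist_force: [-1.8, -0.2, -0.1]
gripper_width: 0.645
gripper_force: 0.0
```

```bash
python3 - <<'E'
from fit import *
T=imaging.capture("top"); C=imaging.capture("scene")
cv2.imwrite("pics/j.png",np.hstack([cv2.resize(p["frame"][b:b+w,a:a+w],(400,400)) for p,a,b,w in [(T,180,215,140),(C,400,210,80)]]))
ys=np.radians([-30,0,30,60])
for q in (T,C):
  for t,xy,z,y in [("ink_pot",(.538,.319),.010,(0,)),("pocket_stamp",(.428,-.152),0,ys)]:
    try: print(t,fit([q],t,xy,z,y))
    except Exception as e: print(e)
E
python3 go.py .428 -.152 .048 189.2
```

```text
ink_pot (array([0.53563275, 0.31737489]), np.float64(-3.032109382505653), np.float64(0.13655685441020193), 1)
division by zero
ink_pot (array([0.54092545, 0.32088483]), np.float64(5.069160842773692), np.float64(0.18279274326553052), 1)
pocket_stamp (array([ 0.43451239, -0.15513708]), np.float64(37.26025153512218), np.float64(0.130460333006856), 1)
t 20.42 tcp [ 0.4301 -0.1515  0.1404] yaw 189.3 w 55.7 f 0.0 tilt [ 3.7e-03 -3.0e-04 -1.0e+00]
turn first 0.1 then shift [0.0002 0.0021 0.0924] rows 1 per row [0.0002 0.0021 0.0924]
```

View pics/j.png

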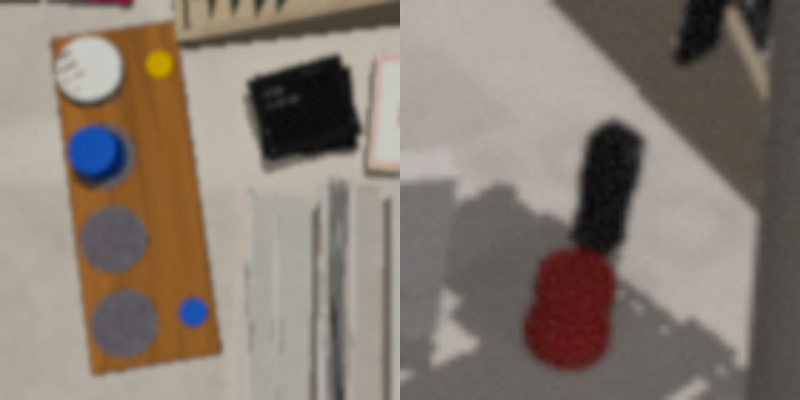

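The pot stands on pad c. The red look-alike hid the stamp's base in the scene view, so I refit it by blackness in the first top picture.

Run:
```python
from fit import *
T=imaging.capture("top"); f=cv2.imread("pics/top0.png").astype(float).sum(2)
box=np.array([405,295,460,345]); m=cv2.resize(f[box[1]:box[3],box[0]:box[2]],None,fx=K,fy=K,interpolation=cv2.INTER_LINEAR)
m=m<180
n,l,st,_=cv2.connectedComponentsWithStats(m.astype(np.uint8)); m=l==1+st[1:,4].argmax(); print(st[1:,4])
def cost(q):
    w=render(T,prism(S["pocket_stamp"],.428+q[0]/100,-.152+q[1]/100,q[2],0),box)
    return 1-(w&m).sum()/(w|m).sum()
for y in np.radians([-30,0,10,30,60]):
    b=minimize(cost,[0,0,y],method="Nelder-Mead",options=dict(initial_simplex=np.array([[0,0,y],[.8,0,y],[0,.8,y],[.3,.3,y+.25]])))
    print((.428+b.x[0]/100).round(4),(-.152+b.x[1]/100).round(4),np.degrees(b.x[2]).round(1),b.fun.round(3))
```

```text
[2097]
0.4298 -0.1499 5.3 0.353
0.4289 -0.1507 6.5 0.353
0.4292 -0.1505 5.1 0.353
0.4279 -0.1503 3.9 0.353
0.4298 -0.1499 95.3 0.353
```

Request:
apply_moves --moves '[[[0,0,0.025],0],[[0,0,0.03],0],[[0,0,0.025],0],[[0,0,0.015],0],[[0,0,0],0]]'

```text
time_s: 20.88
tcp_pos: [0.4269, -0.1514, 0.0415]
ee_rot: [[0.16, -0.987, -0.005], [-0.987, -0.16, 0.0], [-0.001, 0.005, -1.0]]
wrist_force: [-1.1, 0.1, -0.2]
gripper_width: 0.644
gripper_force: 0.0
```

Request:
apply_moves --moves '[[[0,0,0.005],0],[[0,0,0],0],[[0,0,0],0],[[0,0,0],0]]'

```text
time_s: 21.22
tcp_pos: [0.4296, -0.1518, 0.0397]
ee_rot: [[0.16, -0.987, 0.003], [-0.987, -0.16, -0.0], [0.001, -0.003, -1.0]]
wrist_force: [0.4, 0.7, 0.4]
gripper_width: 0.642
gripper_force: 0.0
```

```bash
python3 go.py .428 -.1515 .04
python3 - <<'E'
from h import *
T=imaging.capture("top")
for z in (0,.068): print(z,[at(T,u,319,z)[1].round(4) for u in (423.4,439.6)])
E
```

```text
t 21.22 tcp [ 0.4296 -0.1518  0.0397] yaw 189.23 w 55.8 f 0.0 tilt [ 2.8e-03 -1.0e-04 -1.0e+00]
turn first -0.0 then shift [-0.0006  0.0015 -0.0003] rows 1 per row [-0.0006  0.0015 -0.0003]
0 [np.float64(-0.1454), np.float64(-0.1819)]
0.068 [np.float64(-0.1301), np.float64(-0.1645)]
```

Request:
apply_moves --moves '[[[0,0,0],0],[[0,0,0],0],[[0,0,0],0],[[0,0,0],0],[[0,0,0],0]]' --hand 0.005

```text
time_s: 21.68
tcp_pos: [0.4286, -0.1519, 0.0386]
ee_rot: [[0.16, -0.987, 0.0], [-0.987, -0.16, -0.0], [0.0, -0.0, -1.0]]
wrist_force: [-0.6, 0.1, 0.1]
gripper_width: 0.351
gripper_force: 0.0
```

Request:
apply_moves --moves '[[[0,0,0],0],[[0,0,0],0],[[0,0,0],0],[[0,0,0],0],[[0,0,0],0]]'

```text
time_s: 22.1
tcp_pos: [0.4285, -0.1519, 0.0385]
ee_rot: [[0.16, -0.987, -0.0], [-0.987, -0.16, 0.0], [-0.0, 0.0, -1.0]]
wrist_force: [0.3, -1.3, -0.6]
gripper_width: 0.256
gripper_force: 30.0
```

```bash
python3 go.py .474 .3088 .25 189.2
python3 - <<'E'
from h import *
p=imaging.capture("scene"); cv2.imwrite("pics/k.png",cv2.resize(p["frame"][200:300,380:480],(500,500)))
E
```

```text
t 22.1 tcp [ 0.4285 -0.1519  0.0385] yaw 189.21 w 22.3 f 30.0 tilt [-1.e-04  0.e+00 -1.e+00]
turn first 0.01 then shift [-0.4475 -0.1185 -0.2115] rows 12 per row [-0.0373 -0.0099 -0.0176]
```

View pics/k.png

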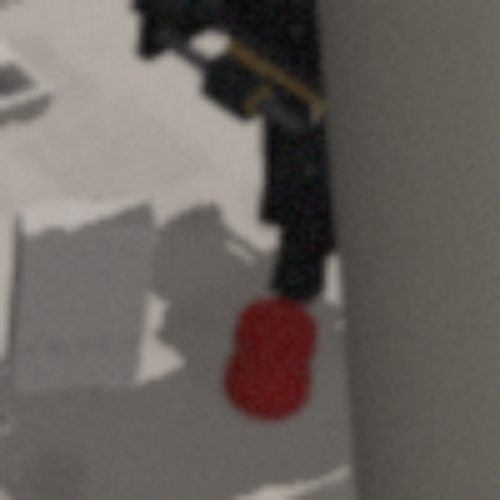

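The stamp is gripped flat across its sides (22 mm opening). I lift it and carry it to pad b.

Request:
apply_moves --moves '[[[0,0,-0.02],0],[[0,0,-0.04],0],[[0,0,-0.04],0],[[0,0,-0.04],0],[[0,0,-0.04],0]]'

```text
time_s: 22.57
tcp_pos: [0.4279, -0.1518, 0.2205]
ee_rot: [[0.16, -0.987, -0.0], [-0.987, -0.16, 0.0], [-0.0, 0.0, -1.0]]
wrist_force: [1.7, 0.1, -1.2]
gripper_width: 0.259
gripper_force: 30.0
```

Request:
apply_moves --moves '[[[-0.0373,-0.0099,0],0],[[-0.0373,-0.0099,0],0],[[-0.0373,-0.0099,0],0],[[-0.0373,-0.0099,0],0],[[-0.0373,-0.0099,0],0]]'

```text
time_s: 22.98
tcp_pos: [0.4471, 0.0418, 0.2187]
ee_rot: [[0.16, -0.987, 0.0], [-0.987, -0.16, 0.0], [-0.0, -0.0, -1.0]]
wrist_force: [1.4, -0.4, -1.0]
gripper_width: 0.255
gripper_force: 30.0
```

Request:
apply_moves --moves '[[[-0.0373,-0.0099,0],0],[[-0.0373,-0.0099,0],0],[[-0.0373,-0.0099,0],0],[[-0.0373,-0.0099,0],0],[[-0.0373,-0.0099,0],0]]'

```text
time_s: 23.4
tcp_pos: [0.4661, 0.2341, 0.2185]
ee_rot: [[0.16, -0.987, -0.0], [-0.987, -0.16, 0.0], [-0.0, 0.0, -1.0]]
wrist_force: [1.0, 0.2, 0.4]
gripper_width: 0.257
gripper_force: 30.0
```

Request:
apply_moves --moves '[[[-0.0373,-0.0099,0],0],[[-0.0373,-0.0099,0],0],[[0,0,0.03],0],[[0,0,0.03],0],[[0,0,0.03],0]]'

```text
time_s: 23.82
tcp_pos: [0.4738, 0.3099, 0.1273]
ee_rot: [[0.161, -0.987, 0.0], [-0.987, -0.161, 0.001], [-0.001, -0.0, -1.0]]
wrist_force: [0.1, -0.3, -0.9]
gripper_width: 0.253
gripper_force: 30.0
```

Request:
apply_moves --moves '[[[0,0,0.02],0],[[0,0,0.01],0],[[0,0,0],0],[[0,0,0],0],[[0,0,0],0]]'

```text
time_s: 24.23
tcp_pos: [0.4752, 0.3098, 0.1002]
ee_rot: [[0.16, -0.987, 0.002], [-0.987, -0.16, 0.002], [-0.002, -0.003, -1.0]]
wrist_force: [-0.8, 0.2, 0.7]
gripper_width: 0.256
gripper_force: 30.0
```

```bash
python3 go.py .474 .3088 .0495
```

```text
t 24.23 tcp [0.4752 0.3098 0.1002] yaw 189.22 w 22.3 f 30.0 tilt [ 0.0024  0.0021 -1.    ]
turn first 0.0 then shift [0.0008 0.0013 0.0507] rows 1 per row [0.0008 0.0013 0.0507]
```

Request:
apply_moves --moves '[[[0,0,0.015],0],[[0,0,0.015],0],[[0,0,0.01],0],[[0,0,0],0],[[0,0,0],0]]'

```text
time_s: 24.65
tcp_pos: [0.4746, 0.3092, 0.0592]
ee_rot: [[0.16, -0.987, 0.001], [-0.987, -0.16, 0.0], [-0.0, -0.001, -1.0]]
wrist_force: [-0.6, 0.8, -0.1]
gripper_width: 0.257
gripper_force: 30.0
```

```bash
python3 go.py .474 .3088 .0495
```

```text
t 24.65 tcp [0.4746 0.3092 0.0592] yaw 189.23 w 22.4 f 30.0 tilt [ 7.e-04  4.e-04 -1.e+00]
turn first 0.0 then shift [0.0003 0.0007 0.0097] rows 1 per row [0.0003 0.0007 0.0097]
```

Request:
apply_moves --moves '[[[0,0.0005,0.004],0],[[0,0,0.0035],0],[[0,0,0.002],0],[[0,0,0.0005],0],[[0,0,0],0]]'

```text
time_s: 25.07
tcp_pos: [0.4738, 0.309, 0.0486]
ee_rot: [[0.16, -0.987, 0.0], [-0.987, -0.16, 0.0], [-0.0, -0.0, -1.0]]
wrist_force: [-0.0, 0.3, 0.1]
gripper_width: 0.256
gripper_force: 30.0
```

Request:
apply_moves --moves '[[[0,0,0],0],[[0,0,0],0],[[0,0,0],0],[[0,0,0],0],[[0,0,0],0]]' --hand 0.04

```text
time_s: 25.48
tcp_pos: [0.4738, 0.309, 0.0486]
ee_rot: [[0.16, -0.987, 0.0], [-0.987, -0.16, 0.0], [-0.0, -0.0, -1.0]]
wrist_force: [-0.3, -0.0, 0.4]
gripper_width: 0.445
gripper_force: 0.0
```

Request:
apply_moves --moves '[[[0,0,-0.01],0],[[0,0,-0.03],0],[[0,0,-0.04],0],[[0,0,-0.04],0],[[0,0,-0.04],0]]'

```text
time_s: 25.9
tcp_pos: [0.4735, 0.3085, 0.2112]
ee_rot: [[0.16, -0.987, 0.0], [-0.987, -0.16, 0.0], [0.0, -0.0, -1.0]]
wrist_force: [0.7, 0.7, -0.3]
gripper_width: 0.461
gripper_force: 0.0
```

```bash
python3 go.py .432 -.024 .22 155.5
```

```text
t 25.9 tcp [0.4735 0.3085 0.2112] yaw 189.22 w 40.1 f 0.0 tilt [ 4.e-04  1.e-04 -1.e+00]
turn first 33.72 then shift [ 0.3198 -0.1001 -0.0088] rows 9 per row [ 0.0355 -0.0111 -0.001 ]
```

Request:
apply_moves --moves '[[[0,0,-0.005],6.74],[[0,0,-0.005],6.74],[[0,0,0],6.74],[[0,0,0],6.74],[[0,0,0],6.74]]' --hand 0.06

```text
time_s: 26.32
tcp_pos: [0.4737, 0.3088, 0.2198]
ee_rot: [[-0.42, -0.908, 0.001], [-0.908, 0.42, 0.001], [-0.001, -0.0, -1.0]]
wrist_force: [0.2, 0.1, -0.5]
gripper_width: 0.674
gripper_force: 0.0
```

Request:
apply_moves --moves '[[[0.0355,-0.0111,0],0],[[0.0355,-0.0111,0],0],[[0.0355,-0.0111,0],0],[[0.0355,-0.0111,0],0],[[0.0355,-0.0111,0],0]]'

```text
time_s: 26.73
tcp_pos: [0.45, 0.1227, 0.2194]
ee_rot: [[-0.414, -0.91, 0.001], [-0.91, 0.414, 0.0], [-0.001, -0.001, -1.0]]
wrist_force: [0.8, 0.6, 0.2]
gripper_width: 0.689
gripper_force: 0.0
```

Request:
apply_moves --moves '[[[0.0355,-0.0111,0],0],[[0.0355,-0.0111,0],0],[[0.0355,-0.0111,0],0],[[0.0355,-0.0111,0],0],[[0,0,0.02],0]]'

```text
time_s: 27.15
tcp_pos: [0.4332, -0.0273, 0.2025]
ee_rot: [[-0.419, -0.908, 0.008], [-0.908, 0.419, 0.001], [-0.004, -0.007, -1.0]]
wrist_force: [0.9, 1.3, 1.0]
gripper_width: 0.693
gripper_force: 0.0
```

Request:
apply_moves --moves '[[[0,0,0.03],0],[[0,0,0.02],0],[[0,0,0],0],[[0,0,0],0],[[0,0,0],0]]'

```text
time_s: 27.57
tcp_pos: [0.4334, -0.023, 0.1502]
ee_rot: [[-0.414, -0.91, 0.003], [-0.91, 0.414, 0.0], [-0.001, -0.002, -1.0]]
wrist_force: [0.4, -0.5, -0.3]
gripper_width: 0.69
gripper_force: 0.0
```

```bash
python3 - <<'E'
from fit import *
T=imaging.capture("top"); C=imaging.capture("scene")
cv2.imwrite("pics/l.png",np.hstack([cv2.resize(p["frame"][b:b+w,a:a+w],(400,400)) for p,a,b,w in [(T,180,215,140),(C,330,170,130)]]))
ys=np.radians([-30,0,30,60])
for q in (T,C):
  for t,xy,z,y in [("pocket_stamp",(.474,.309),.01,ys),("carton",(.432,-.024),0,ys[:1])]:
    try: print(t,fit([q],t,xy,z,y))
    except Exception as e: print(e)
E
python3 go.py .432 -.024 .07 155.5
```

```text
pocket_stamp (array([0.47261294, 0.30657391]), np.float64(-11.499810744091862), np.float64(0.22523096527556552), 1)
division by zero
pocket_stamp (array([0.47746559, 0.30858319]), np.float64(-0.16724029565238746), np.float64(0.07530981887511912), 1)
carton (array([ 0.43678365, -0.02531204]), np.float64(-26.995617233011114), np.float64(0.03865300146412887), 1)
t 27.87 tcp [ 0.4326 -0.023   0.1493] yaw 155.53 w 60.2 f 0.0 tilt [ 1.6e-03  5.0e-04 -1.0e+00]
turn first 0.03 then shift [0.0012 0.0001 0.0793] rows 1 per row [0.0012 0.0001 0.0793]
```

View pics/l.png

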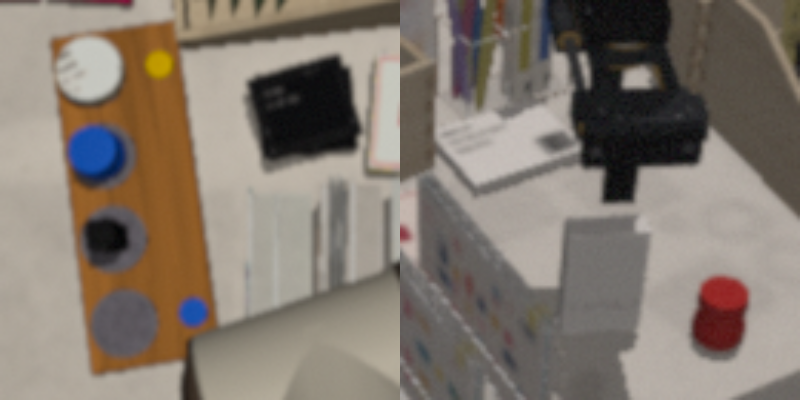

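The stamp stands centred on pad b, and the carton sits right under the gripper.

Request:
apply_moves --moves '[[[0.0012,0,0.02],0.8],[[0,0,0.025],0],[[0,0,0.02],0],[[0,0,0.014],0],[[0,0,0],0]]'

```text
time_s: 28.28
tcp_pos: [0.4297, -0.0248, 0.0674]
ee_rot: [[-0.428, -0.904, -0.006], [-0.904, 0.428, -0.001], [0.004, 0.005, -1.0]]
wrist_force: [0.5, -0.2, -0.2]
gripper_width: 0.687
gripper_force: 0.0
```

Request:
apply_moves --moves '[[[0,0,0],0],[[0,0,0],0],[[0,0,0],0]]'

```text
time_s: 28.53
tcp_pos: [0.4327, -0.0241, 0.0707]
ee_rot: [[-0.427, -0.904, 0.003], [-0.904, 0.427, 0.001], [-0.002, -0.002, -1.0]]
wrist_force: [0.2, 0.1, -0.1]
gripper_width: 0.688
gripper_force: 0.0
```

Request:
apply_moves --moves '[[[0,0,0],0],[[0,0,0],0],[[0,0,0],0],[[0,0,0],0],[[0,0,0],0]]' --hand 0.005

```text
time_s: 28.95
tcp_pos: [0.4317, -0.0244, 0.0697]
ee_rot: [[-0.427, -0.904, 0.0], [-0.904, 0.427, 0.0], [-0.0, -0.0, -1.0]]
wrist_force: [0.4, -0.2, 1.1]
gripper_width: 0.4
gripper_force: 0.0
```

Request:
apply_moves --moves '[[[0,0,0],0],[[0,0,0],0],[[0,0,0],0],[[0,0,0],0],[[0,0,0],0]]'

```text
time_s: 29.37
tcp_pos: [0.4316, -0.0244, 0.0695]
ee_rot: [[-0.427, -0.904, -0.0], [-0.904, 0.427, -0.0], [0.0, 0.0, -1.0]]
wrist_force: [-0.6, 0.2, -0.4]
gripper_width: 0.236
gripper_force: 30.0
```

```bash
python3 go.py .4103 .2985 .25 189.2
```

```text
t 29.37 tcp [ 0.4316 -0.0244  0.0695] yaw 154.71 w 20.6 f 30.0 tilt [-2.e-04 -0.e+00 -1.e+00]
turn first -34.49 then shift [-0.3221 -0.0306 -0.1805] rows 8 per row [-0.0403 -0.0038 -0.0226]
```

Request:
apply_moves --moves '[[[0,0,-0.02],0],[[0,0,-0.035],0],[[0,0,-0.04],0],[[0,0,-0.04],0],[[0,0,-0.03],0]]'

```text
time_s: 29.78
tcp_pos: [0.4322, -0.0244, 0.2379]
ee_rot: [[-0.427, -0.904, 0.004], [-0.904, 0.427, 0.0], [-0.002, -0.003, -1.0]]
wrist_force: [0.7, 0.3, -1.4]
gripper_width: 0.23
gripper_force: 30.0
```

Request:
apply_moves --moves '[[[0,0,-0.01],-6.9],[[0,0,-0.005],-6.9],[[0,0,0],-6.9],[[0,0,0],-6.9],[[0,0,0],-6.9]]'

```text
time_s: 30.2
tcp_pos: [0.4313, -0.0244, 0.2495]
ee_rot: [[0.166, -0.986, -0.0], [-0.986, -0.166, 0.0], [-0.0, 0.0, -1.0]]
wrist_force: [0.5, 0.2, -1.1]
gripper_width: 0.235
gripper_force: 30.0
```

Request:
apply_moves --moves '[[[-0.0403,-0.0038,0],0],[[-0.0403,-0.0038,0],0],[[-0.0403,-0.0038,0],0],[[-0.0403,-0.0038,0],0],[[-0.0403,-0.0038,0],0]]'

```text
time_s: 30.62
tcp_pos: [0.4174, 0.1792, 0.2496]
ee_rot: [[0.16, -0.987, 0.0], [-0.987, -0.16, 0.0], [-0.0, -0.0, -1.0]]
wrist_force: [1.1, 0.8, -1.1]
gripper_width: 0.233
gripper_force: 30.0
```

Request:
apply_moves --moves '[[[-0.0403,-0.0038,0],0],[[-0.0403,-0.0038,0],0],[[-0.0403,-0.0038,0],0],[[0,0,0.02],0],[[0,0,0.03],0]]'

```text
time_s: 31.03
tcp_pos: [0.411, 0.3026, 0.201]
ee_rot: [[0.164, -0.986, 0.004], [-0.986, -0.164, 0.005], [-0.004, -0.005, -1.0]]
wrist_force: [0.3, 0.7, -1.6]
gripper_width: 0.235
gripper_force: 30.0
```

Request:
apply_moves --moves '[[[0,0,0.03],0],[[0,0,0.02],0],[[0,0,0.01],0],[[0,0,0],0],[[0,0,0],0]]'

```text
time_s: 31.45
tcp_pos: [0.4105, 0.299, 0.1399]
ee_rot: [[0.16, -0.987, 0.001], [-0.987, -0.16, -0.0], [0.0, -0.0, -1.0]]
wrist_force: [-0.2, 0.3, -0.1]
gripper_width: 0.23
gripper_force: 30.0
```

```bash
python3 go.py .4103 .2985 .0805 189.2
```

```text
t 31.45 tcp [0.4105 0.299  0.1399] yaw 189.23 w 20.0 f 30.0 tilt [ 5.e-04 -2.e-04 -1.e+00]
turn first 0.03 then shift [0.0004 0.0003 0.0594] rows 1 per row [0.0004 0.0003 0.0594]
```

Request:
apply_moves --moves '[[[0,0,0.015],0],[[0,0,0.02],0],[[0,0,0.013],0],[[0,0,0],0],[[0,0,0],0]]'

```text
time_s: 31.87
tcp_pos: [0.4109, 0.2994, 0.0928]
ee_rot: [[0.16, -0.987, 0.002], [-0.987, -0.16, 0.001], [-0.001, -0.002, -1.0]]
wrist_force: [0.5, 0.2, 1.2]
gripper_width: 0.235
gripper_force: 30.0
```

Request:
apply_moves --moves '[[[0.0004,0.0003,0.005],0],[[0,0,0.003],0],[[0,0,0.0025],0],[[0,0,0],0],[[0,0,0],0]]'

```text
time_s: 32.28
tcp_pos: [0.4099, 0.2984, 0.0812]
ee_rot: [[0.16, -0.987, 0.0], [-0.987, -0.16, 0.0], [-0.0, -0.0, -1.0]]
wrist_force: [0.5, 0.9, -1.1]
gripper_width: 0.232
gripper_force: 30.0
```

```bash
python3 go.py .4103 .2985 .0805
python3 - <<'E'
from fit import *
C=imaging.capture("scene")
cv2.imwrite("pics/m.png",cv2.resize(C["frame"][240:360,190:310],(480,480)))
for z in (.010,.014,.018):print(fit([C],"carton",(.414,.2985),z,np.radians([0,15])))
E
```

```text
t 32.28 tcp [0.4099 0.2984 0.0812] yaw 189.22 w 20.2 f 30.0 tilt [ 2.e-04  2.e-04 -1.e+00]
turn first 0.0 then shift [-0.0001 -0.0004  0.0007] rows 1 per row [-0.0001 -0.0004  0.0007]
(array([0.40899054, 0.30108343]), np.float64(-12.240398169064022), np.float64(0.47071432131997404), 1)
(array([0.39929785, 0.30346605]), np.float64(-12.180396177462102), np.float64(0.4780819904981143), 1)
(array([0.40218976, 0.30264473]), np.float64(-13.176625540644382), np.float64(0.48054228030820245), 1)
```

View pics/m.png

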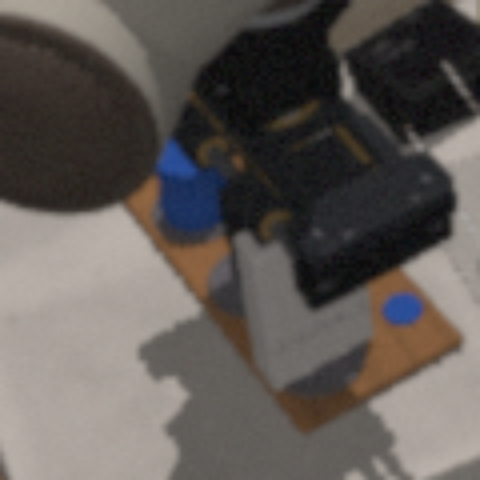

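The carton is upright over pad a with its base just at the felt. I lower it the last millimetre and release.

Request:
apply_moves --moves '[[[0,0,0.0007],0],[[0,0,0.0007],0],[[0,0,0],0],[[0,0,0],0]]'

```text
time_s: 32.82
tcp_pos: [0.4098, 0.2983, 0.0796]
ee_rot: [[0.16, -0.987, -0.0], [-0.987, -0.16, -0.0], [0.0, 0.0, -1.0]]
wrist_force: [-0.7, -0.5, -0.8]
gripper_width: 0.236
gripper_force: 30.0
```

Request:
apply_moves --moves '[[[0,0,0],0],[[0,0,0],0],[[0,0,0],0],[[0,0,0],0],[[0,0,0],0]]' --hand 0.036

```text
time_s: 33.23
tcp_pos: [0.4099, 0.2984, 0.0797]
ee_rot: [[0.16, -0.987, 0.0], [-0.987, -0.16, 0.0], [-0.0, -0.0, -1.0]]
wrist_force: [-0.4, 0.5, -0.3]
gripper_width: 0.406
gripper_force: 0.0
```

Request:
apply_moves --moves '[[[0,0,-0.01],0],[[0,0,-0.025],0],[[0,0,-0.04],0],[[0,0,-0.04],0],[[0,0,-0.03],0]]'

```text
time_s: 33.65
tcp_pos: [0.4106, 0.2987, 0.229]
ee_rot: [[0.161, -0.987, 0.003], [-0.987, -0.161, 0.003], [-0.002, -0.004, -1.0]]
wrist_force: [0.2, 0.4, 0.2]
gripper_width: 0.412
gripper_force: 0.0
```

Request:
apply_moves --moves '[[[0.04,0.005,0],0],[[0.04,0.005,0],0],[[0.04,0.005,0],0],[[0.04,0.005,0],0],[[0.04,0.005,0],0]]'

```text
time_s: 34.07
tcp_pos: [0.4167, 0.0952, 0.2257]
ee_rot: [[0.161, -0.987, 0.002], [-0.987, -0.161, 0.001], [-0.001, -0.002, -1.0]]
wrist_force: [0.8, -0.7, -0.4]
gripper_width: 0.411
gripper_force: 0.0
```

Request:
apply_moves --moves '[[[0.04,0.005,0],0],[[0.04,0.005,0],0],[[0.03,0.005,0],0],[[0,0,0],0],[[0,0,0],0]]'

```text
time_s: 34.48
tcp_pos: [0.4198, -0.0155, 0.2254]
ee_rot: [[0.157, -0.988, 0.001], [-0.988, -0.157, 0.0], [-0.0, -0.001, -1.0]]
wrist_force: [0.9, -0.2, -0.0]
gripper_width: 0.415
gripper_force: 0.0
```

```bash
python3 go.py
python3 - <<'E'
from fit import *
T=imaging.capture("top"); C=imaging.capture("scene")
cv2.imwrite("pics/n.png",np.hstack([cv2.resize(p["frame"][b:b+140,a:a+140],(400,400)) for p,a,b in [(T,160,215),(C,190,220)]]))
for p in (T,C):
  for t,xy,z,y in [("carton",(.412,.2985),.01,np.radians([0,15])),("pocket_stamp",(.475,.309),.01,(0,.2)),("ink_pot",(.538,.319),.01,(0,)),("tape_roll",(.604,.33),.01,(0,))]:
    try: f=fit([p],t,xy,z,y); print(t,f[0].round(4),round(f[1]),round(f[2],3))
    except Exception as e: print(t,e)
E
```

```text
t 34.48 tcp [ 0.4198 -0.0155  0.2254] yaw 189.01 w 36.1 f 0.0 tilt [ 1.e-03  3.e-04 -1.e+00]
carton [0.4102 0.2974] 12 0.068
pocket_stamp [0.4723 0.3078] -5 0.156
ink_pot [0.535  0.3166] 4 0.249
tape_roll [0.6024 0.3301] -4 0.115
carton [0.4143 0.2985] 9 0.041
pocket_stamp [0.4823 0.3073] -6 0.553
ink_pot [0.5449 0.3199] 3 0.242
tape_roll [0.6088 0.3308] 0 0.178
```

View pics/n.png

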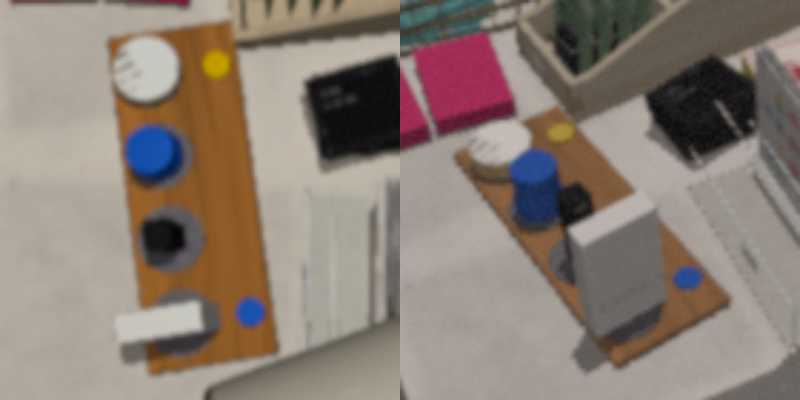

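All four goods stand upright and centred within about 2 mm: tape beside the yellow dot, then pot, stamp, and carton beside the blue dot. The arm is clear of everything.

```bash
python3 -c "
from station import r
print(r.finish_job())"
```

```text
the job is handed in; nothing more can be done
None
```

The tape roll, ink pot, pocket stamp and carton stand upright and centred on pads d, c, b and a, from the yellow dot to the blue dot. I handed the job in at about 35 s of the 112 s limit, with the arm clear of everything.

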